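# Draw a tacked bracket from its bay and slide it home to the fit-up stops

## Task

Get the end-tab bracket (the stub of box section with a single upright tab, at one end) out of its bay in the rack and slide it over the welding table into the corner of the fit-up stops: tab end hard against the end stop, long side hard along the fence. Its tab is only tacked, so slide it flat on the table and never lift or tip it; the square-tube offcut in front of its bay may be pushed aside first and left lying anywhere out of the way on the table. Leave the other three stubs in their bays, and the magnet, the flange and the hammer where they are.

Things in the scene. Friction and masses are not known exactly. Their poses are not given: they have to be found in the camera images.
- bracket: The wanted part: loose steel stub of box section, 120 long (x) by 50 wide (y) by 25 high, 0.3 to 0.65 kg, standing on the table in any one of the bays. One tab, 10 thick, 50 wide, stands on its -x end (x -60 to -50), rising from the flat top at 25 to 52 above the table. Origin: centre of the underside; x along the stub, its tab end (-x) at the bay's mouth, z up.
- bracket_tab (a point): Centre of the bracket's tab, at x = -55, y = 0, z = 38.5 in the bracket's frame.
- rack: Fixed dark grey rack, no floor: back wall (+x side) and five dividers, 40 high, 6 thick, making four bays side by side along y, each 60 wide and 130 deep, open at the top and to -x (to the robot). Bay centres y = -99, -33, 33, 99; dividers from x = -65 (mouth) to 65. Origin: centre of the bays, table height.
- offcut: Loose offcut of bare-steel square tube, ends closed, 120 long (along its y), 40 by 40, about 0.25 to 0.5 kg, lying across the way out in front of the bracket's bay, 3 to 35 clear of the rack. Origin: centre of the underside, table height.
- stops: Fixed steel L of two bars, 30 high, 20 thick. Origin: its inner corner, table height. Fence face: plane y = 0, x from -20 to 160, bar on +y. End stop face: plane x = 0, y from 0 to -70, bar on -x. The bracket ends on the +x, -y side: tab end at x = 0, long side at y = 0, origin about (60, -25), its x along the fence's x.
- tee: Loose look-alike stub, 120 long (x) by 50 wide (y) by 25 high, its 10 thick tab (25 to 52 high) across the middle (x = -5 to 5), in another bay. Origin: centre of the underside. Leave it.
- cradle: Loose look-alike stub, 120 long (x) by 50 wide (y) by 25 high, with two such tabs, one at each end, in another bay. Origin: centre of the underside. Leave it.
- plain: Loose look-alike stub, 120 long (x) by 50 wide (y) by 25 high, with no tab, in another bay. Origin: centre of the underside. Leave it.
- magnet: Red arrow-shaped welding magnet, 90 long (x), 20 thick (y), 92 high, standing loose on the table behind the fence. Origin: centre of the underside. Leave it.
- flange: Loose steel pipe flange standing on the table on the robot's side of the work: 60 diameter foot with a stub of 34 diameter, 60 high. Origin: centre of the underside. Leave it.
- hammer: Loose hammer, 220 long, lying on the table on the robot's right, its length along its x. Origin: under its middle. Leave it.
There are look-alikes about, which are no part of the job. What is shaped like the bracket but green or yellow is not meant.

How it is judged:
By the outcome, as a careful person would: the job done as asked, in the order asked, and still so for the second after the job is handed in, with the robot touching nothing.
It also fails if it takes over 58 s, if anything falls off the work surface, if the arm or the gripper's body presses on something with over 40 N, if the wrist force passes 120 N, or if a joint passes its speed limit or range.

## Robot

A 6-joint arm with a two-finger parallel gripper is mounted at the origin on the work surface. World frame = base frame: x ahead of the robot, y to its left, z up, the work surface at z = 0. Lengths are in m, angles in rad, forces in N, time in s.
With the tool pointing down it reaches from about 0.3 to 0.775 m from the base axis. Payload 14.6 kg.
Tool frame: the origin (TCP) lies at the very end of the fingers, on their centre line; the grasp point (between the pads) lies 19 mm behind it; z points along the fingers, y is the line along which they close (so a half turn about z gives the same grasp; the last joint's range is limited). The gripper opens to 85 mm and grips with 20 to 120 N. Pads are 22 mm wide; open, the fingers measure 114 mm over their backs; the gripper's body (76 mm by 85 mm) begins 54 mm behind the grasp point. The pads swing forward as they close: fully open they stand 13 mm farther back than shut.
Start: joints at [-1.193, 0.3, 1.521, -0, 1.321, -0.067], TCP at [0.237, -0.496, 0.231] pointing down, gripper open.
Joint ranges: [-3.03, 3.03], [-0.79, 2.21], [0.23, 2.52], [-1.04, 4.18], [0, 3.07], [-2.55, 2.55]. Speed limits (rad/s): [2.22, 2.22, 2.57, 3.14, 3.14, 3.14].

## Interface

Orientations are given as a rotation vector (axis times angle).
In Python, from station import r gives the robot as it stands. The module is installed in compiled form; this text tells all that it offers. Calls block until the motion is done:
- r.movep(position, orientation): joint-space move of the TCP to a pose.
- r.servo_line(position, attitude=None, rate=0.15, f_stop=None): straight line of the TCP; attitude=None keeps the orientation; rate is the mean speed in m/s. With f_stop (N) it stops when the force on the tool has changed by that much, and returns True; else False.
- r.set_joints(angles): joint-space move.
- r.ungrasp() and r.grasp(squeeze=None): open the fingers fully, or close them until they stop; squeeze is the grip in N (None keeps the last).
- r.dwell(seconds).
- r.inverse_kinematics(position, orientation): joint angles nearest the present ones, or None.
- r.state(): the state.
- r.read_camera(name): name is "scene" or "top"; returns a dict with "frame" (384x512x3 uint8, red, green, blue), "z_map" (384x512 float32, m along the optical axis (not along the pixel's ray), 0 where there is no reading), "fovy" (degrees; the focal length in pixels is half the picture's height over the tangent of half this angle, whatever the lens; pixels are square), "cx", "cy" (the principal point, pixels), "k1" (the pictures are not rectified: a ray, as slopes to the right and down, at radius r is drawn at 1 + k1 r^2 times it, then the intrinsics apply), "R" (3x3) and "t" (3): a world point X has camera coordinates R X + t. Camera axes: x right, y down, z forward; pixel columns grow to the right and rows downward; lengths in m; the calibration is good to about 2 mm. A picture is of the moment at which its call begins.
A pose or a line that the arm cannot do raises r.MotionError and nothing moves.
- r.finish_job(): hands the job in; it is judged then, once.
Trained networks look in a picture, given as the dict that the camera call returned (one of the last four; its "shot" number tells which), for a name from the list of things; names that differ only in an ending like _2 or _b are one class to them, and where a whole thing is asked for, a point or a joint stands for the part that bears it (a point fixed in the world has none). Each returns a list of dicts, best first, with "score" (0 to 1); they miss things now and then, are a little off and sometimes report something else, mostly with a low value. They report only what shows in the picture. A call takes as long as a camera call. They do not tell look-alikes from the thing itself.
- r.outline_of(picture, label): "pixels" (384x512 bool, what is visible of it) and "box" ([left, top, right, bottom] in pixels, round what is visible of it).
The state is a dict: "time_s": time; "joint_positions": joint angles; "qd": joint speeds; "joint_efforts": joint torques, N m; "tcp_pos": TCP position; "ee_rot": TCP orientation; "wrist_force": force on the tool from outside, world axes, zero at the start; "wrist_torque": the same for the moment, N m; "gripper_width": finger opening in m; "grip_force": force on a finger pad.
Only numpy, scipy, OpenCV 4.12 (cv2) and the standard library are available. Lean on these libraries where they do the work, as an engineer would, in place of code of your own. Each camera call takes 0.05 s, during which the arm holds its last target. There are 200 camera calls.

## Working session

There is one attempt and no reset: what is moved stays moved. The work goes in short steps, each a Python script; the robot and the scene stay as the last script left them, time stands still between calls to the robot, and variables do not carry over. Pictures are saved under pics/ and viewed, at most 10 in all, crops included, and the job is handed in when it is done.

```bash
mkdir -p pics
cat > h.py <<'E'
import numpy as np, cv2
from station import r
def shot(n,f=None):
    p=r.read_camera(n)
    if f: cv2.imwrite('pics/'+f,cv2.cvtColor(p['frame'],cv2.COLOR_RGB2BGR))
    return p
def cloud(p):
    H,W=p['z_map'].shape; f=H/2/np.tan(np.radians(p['fovy'])/2)
    v,u=np.mgrid[:H,:W]; dx=(u-p['cx'])/f; dy=(v-p['cy'])/f
    rd=np.hypot(dx,dy); rr=rd.copy()
    for _ in range(20): rr=rd/(1+p['k1']*rr**2)
    s=np.where(rd>0,rr/np.maximum(rd,1e-9),1)
    z=p['z_map']; X=np.stack([dx*s*z,dy*s*z,z],-1)
    return (X-p['t'])@p['R']   # R^T (X-t)
E
python3 - <<'E'
from h import *
for n in ('top','scene'):
    p=shot(n,n+'0.png'); np.savez(n+'0.npz',**{k:v for k,v in p.items()})
    print(n,p['fovy'],p['k1'],p['R'].round(3).tolist(),p['t'])
    for l in ['bracket','rack','offcut','stops','tee','cradle','plain','magnet','flange','hammer']:
        C=cloud(p)
        for d in r.outline_of(p,l)[:4]:
            m=d['pixels']&(p['z_map']>0); c=C[m]
            print(l,round(d['score'],2),d['box'],np.median(c,0).round(3), np.percentile(c,2,axis=0).round(3),np.percentile(c,98,axis=0).round(3))
print(r.state())
E
```

```text
top 51.04758226313214 -0.13941397831846514 [[0.009, -1.0, 0.017], [-0.982, -0.012, -0.188], [0.188, -0.015, -0.982]] [0.04798602 0.60460404 0.95073147]
bracket 0.95 [176.4, 142.8, 223.2, 184.9] [0.675 0.19  0.026] [0.625 0.135 0.   ] [0.725 0.242 0.054]
bracket 0.71 [282.9, 84.6, 333.1, 122.4] [ 0.849 -0.093  0.026] [ 0.802 -0.143  0.006] [ 0.898 -0.04   0.054]
bracket 0.65 [267.6, 147.7, 296.2, 193.0] [ 0.663 -0.034  0.026] [ 0.607 -0.063  0.001] [ 0.724 -0.007  0.054]
bracket 0.43 [299.5, 146.4, 323.3, 195.6] [ 0.659 -0.1    0.026] [ 0.604 -0.127  0.008] [ 0.722 -0.074  0.054]
rack 0.7 [248.5, 132.5, 351.2, 197.9] [ 0.714 -0.072  0.038] [ 0.602 -0.203  0.002] [0.749 0.053 0.044]
offcut 0.67 [254.0, 209.8, 304.1, 227.3] [ 0.536 -0.016  0.04 ] [ 0.517 -0.072  0.005] [0.557 0.042 0.044]
stops 0.58 [166.9, 194.2, 205.5, 263.7] [0.456 0.25  0.03 ] [0.412 0.176 0.001] [0.583 0.269 0.036]
tee 0.87 [297.5, 147.8, 323.2, 195.5] [ 0.659 -0.1    0.026] [ 0.605 -0.127  0.01 ] [ 0.721 -0.075  0.054]
cradle 0.65 [323.9, 147.1, 347.1, 196.2] [ 0.664 -0.165  0.026] [ 0.602 -0.192  0.012] [ 0.721 -
[... 2183 characters left out ...]
{'time_s': 1.1, 'joint_positions': array([-1.19255629e+00,  2.99909992e-01,  1.52103458e+00, -1.14898590e-05,
        1.32067737e+00, -6.65806338e-02]), 'qd': array([-0.00020487,  0.00186682, -0.00074516,  0.00054702, -0.00070568,
        0.00118615]), 'joint_efforts': array([ 1.14475723e-03, -5.43360364e+01, -3.61985779e+01, -1.55970366e-05,
        7.33025372e-04, -5.32998251e-05]), 'tcp_pos': array([ 0.23666072, -0.4964596 ,  0.23126045]), 'ee_rot': array([-3.06418333e+00, -6.92974712e-01,  2.44159058e-05]), 'wrist_force': array([-0.50633297,  0.34314098, -0.17999893]), 'wrist_torque': array([-0.00721372,  0.02408374, -0.0243635 ]), 'grip_force': 0.0, 'gripper_width': 0.08525699192442938}
```

Run:
```python
import cv2,numpy as np
a=cv2.imread('pics/top0.png')[70:310,90:390]; cv2.imwrite('pics/c1.png',cv2.resize(a,None,fx=2.5,fy=2.5,interpolation=2))
b=cv2.imread('pics/top0.png')[125:235,160:360]; cv2.imwrite('pics/c2.png',cv2.resize(b,None,fx=4,fy=4,interpolation=2))
```

```text
(no output)
```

View pics/c1.png

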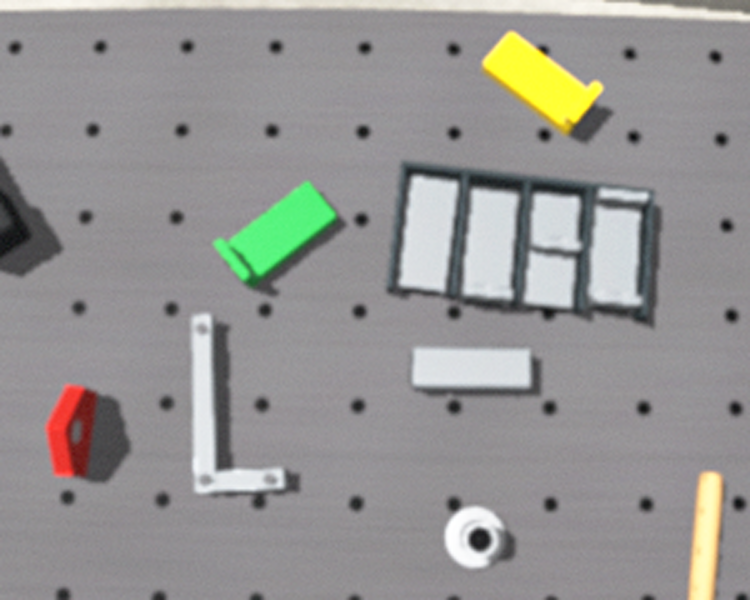

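View pics/c2.png

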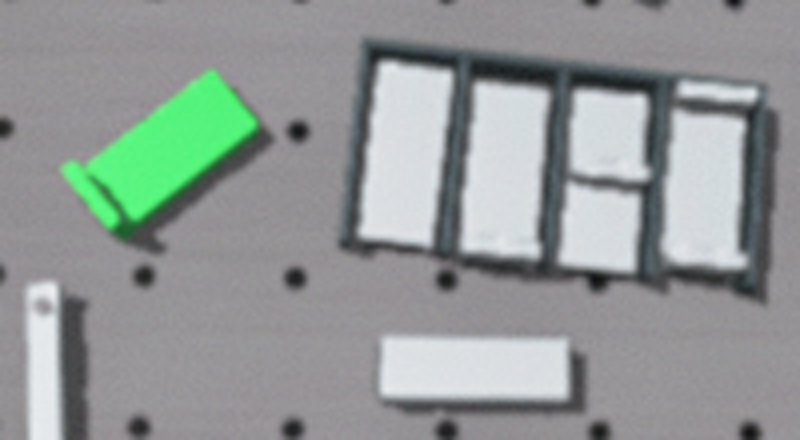

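Left to right in the rack (+y is left, full-image pixels): plain (262,165) has no tab, stub (282,170) has one tab at its mouth end, tee (311,171) has its tab mid-way, and cradle (335,172) has two tabs. The crop confirms the second from the left, (282,170), as the bracket. The green one (199,164) and the yellow one (308,103) are decoys. The offcut is at (279,218) and the stops' inner corner is near (175,258). Next I fit the poses.

```bash
cat >> h.py <<'E'
def lab(p,l,near=None):
    C=cloud(p); best=None
    for d in r.outline_of(p,l):
        c=C[d['pixels']&(p['z_map']>0)]
        if near is None or np.linalg.norm(np.median(c,0)[:2]-near)<0.03: return c
def rect(c,lo,hi):
    q=c[(c[:,2]>lo)&(c[:,2]<hi)][:,:2].astype(np.float32)
    (x,y),(w,h),a=cv2.minAreaRect(q); return np.round([x,y,w,h,a,*q.mean(0),len(q)],4)
def line(q):
    vx,vy,x,y=cv2.fitLine(q.astype(np.float32),cv2.DIST_HUBER,0,.01,.01).ravel(); return np.array([x,y]),np.array([vx,vy])
def stops(p):
    c=lab(p,'stops'); q=c[(c[:,2]>.024)&(c[:,2]<.036)][:,:2]
    f=q[(q[:,1]>.23)&(q[:,0]>.45)]; P,d=line(f); d*=np.sign(d[0])
    n=np.array([-d[1],d[0]]); e=q[((q-P)@n)<-.02]; 
    yaw=np.arctan2(d[1],d[0]); s=((e-P)@d).mean()+.01
    return P+s*d-.01*n, yaw, ((q-P)@d).min()-s, ((q-P)@d).max()-s, ((q-P)@n).min()+.01
E
python3 - <<'E'
from h import *
for n in ('top','scene'):
    p=shot(n)
    print(n); b=lab(p,'bracket',np.array([.66,-.035]))
    if b is not None:
        for a in ((.018,.034),(.046,.06)): print('br',rect(b,*a))
        q=b[(b[:,2]>.02)&(b[:,2]<.032)][:,:2]; print(line(q))
    print('off',rect(lab(p,'offcut',np.array([.54,-.016])),.036,.046))
    print('rack',rect(lab(p,'rack'),.034,.046))
    print('stops',stops(p))
E
```

```text
top
br [ 6.66900e-01 -3.53000e-02  5.01000e-02  1.20000e-01  8.45381e+01
  6.71500e-01 -3.58000e-02  7.41000e+02]
br [ 6.12700e-01 -2.96000e-02  4.84000e-02  1.03000e-02  8.50133e+01
  6.12300e-01 -2.90000e-02  8.50000e+01]
(array([ 0.67188114, -0.03581713], dtype=float32), array([ 0.9936942 , -0.11212432], dtype=float32))
off [ 5.37000e-01 -1.52000e-02  1.20000e-01  4.03000e-02  8.84054e+01
  5.36600e-01 -1.44000e-02  7.28000e+02]
rack [ 6.74900e-01 -6.82000e-02  2.69200e-01  1.37000e-01  8.35592e+01
  6.91400e-01 -6.73000e-02  7.53000e+02]
stops (array([0.43098651, 0.2409801 ]), np.float32(0.07229637), np.float64(-0.020215335745413315), np.float64(0.1569763733525661), np.float64(-0.06735970589419554))
scene
br [ 6.72400e-01 -3.91000e-02  5.05000e-02  1.13700e-01  8.30808e+01
  6.71900e-01 -3.84000e-02  4.23000e+02]
br [ 6.15300e-01 -2.92000e-02  4.69000e-02  1.34000e-02  8.32799e+01
  6.16200e-01 -2.77000e-02  5.30000e+01]
(array([ 0.67268765, -0.03859655], dtype=float32), array([ 0.9947225 , -0.10260204], dtype=float32))
off [ 5.408e-01 -1.470e-02  4.200e-02  1.186e-01  1.649e-01  5.417e-01
 -1.290e-02  3.350e+02]
rack [ 3.80300e-01 -1.60000e-02  1.57000e-02  3.05000e-02  2.95033e+01
  3.79800e-01 -1.51000e-02  2.50000e+01]
stops (array([0.43387675, 0.24171036]), np.float32(0.06874697), np.float64(-0.024869061515588667), np.float64(0.158542991299975), np.float64(-0.06866870521965408))
```

```bash
cat >> h.py <<'E'
from scipy.spatial.transform import Rotation as Ro
def att(a):  # tool down, tool y along heading a
    y=np.array([np.cos(a),np.sin(a),0]); z=np.array([0,0,-1.]); x=np.cross(y,z)
    return Ro.from_matrix(np.c_[x,y,z]).as_rotvec()
def st(s=''):
    t=r.state(); print(s,round(t['time_s'],1),t['tcp_pos'].round(4),t['wrist_force'].round(1),round(t['gripper_width'],4),round(t['grip_force'],1))
E
python3 - <<'E'
from h import *
for a in (-.028,np.pi-.028): print(r.inverse_kinematics([.535,-.015,.15],att(a)), r.inverse_kinematics([.46,.2,.034],att(a+.1)))
a=-.028
q=[r.inverse_kinematics([.535,-.015,.15],att(b)) for b in (a,a+np.pi)]
A=min([(abs(x[5]),b) for x,b in zip(q,(a,a+np.pi)) if x is not None])[1]
r.movep([.535,-.015,.15],att(A)); st()
print(r.servo_line([.535,-.015,.014],rate=.2,f_stop=15)); st('down')
r.grasp(40); st('grip')
r.servo_line([.535,-.015,.09],rate=.2)
r.servo_line([.505,-.185,.09],rate=.25)
print(r.servo_line([.505,-.185,.0145],rate=.12,f_stop=10)); st('placed')
r.ungrasp()
r.servo_line([.505,-.185,.13],rate=.25); st()
E
```

```text
[-9.64677933e-02  3.48867643e-01  1.65531904e+00 -4.44089210e-16
  1.13740597e+00 -6.84677933e-02] [ 3.37095559e-01  4.58288147e-01  1.82287498e+00 -4.44089210e-16
  8.60429524e-01  2.65095559e-01]
None None
 3.7 [ 0.5351 -0.0158  0.1501] [-0.  -0.5  0.3] 0.0854 0.0
False
down 4.5 [ 0.5356 -0.0152  0.015 ] [-1.3 -0.6  0.7] 0.0855 0.0
grip 5.0 [ 0.5355 -0.015   0.0148] [-1.2 -0.9  6.5] 0.0393 40.9
True
placed 7.0 [ 0.5042 -0.1838  0.0139] [1.  0.3 0.1] 0.0391 42.2
 8.1 [ 0.5048 -0.1849  0.13  ] [ 0.5 -0.5 -0.3] 0.0857 0.0
```

```bash
python3 - <<'E'
from h import *
a=-.108
r.movep([.6135,-.0295,.12],att(a))
print(r.servo_line([.6135,-.0295,.0345],rate=.15,f_stop=10)); st('down')
r.grasp(30); st('grip')
u=np.array([np.cos(a),np.sin(a)])
P=np.array([.6135,-.0295])
def go(xy,ang=None,rate=.1,f=None):
    h=r.servo_line([*xy,.0342],None if ang is None else att(ang),rate=rate,f_stop=f); st(str(h)); return h
go(P-.04*u,f=25)
go(P-.148*u,f=25)
shot('top','s2.png')
E
python3 -c "
import cv2
b=cv2.imread('pics/s2.png')[120:310,150:370]; cv2.imwrite('pics/s2c.png',cv2.resize(b,None,fx=3,fy=3,interpolation=2))"
```

```text
False
down 9.6 [ 0.6139 -0.03    0.0355] [-0.6 -0.3 -0. ] 0.0856 0.0
grip 10.3 [ 0.6136 -0.0294  0.0347] [-0.9  0.5  3.5] 0.0091 31.3
False 10.8 [ 0.5734 -0.0251  0.0347] [-6.8  0.3 10.1] 0.0091 32.3
False 12.1 [ 0.4664 -0.0136  0.0346] [-2.5 -0.1 12.3] 0.0094 32.6
```

View pics/s2c.png

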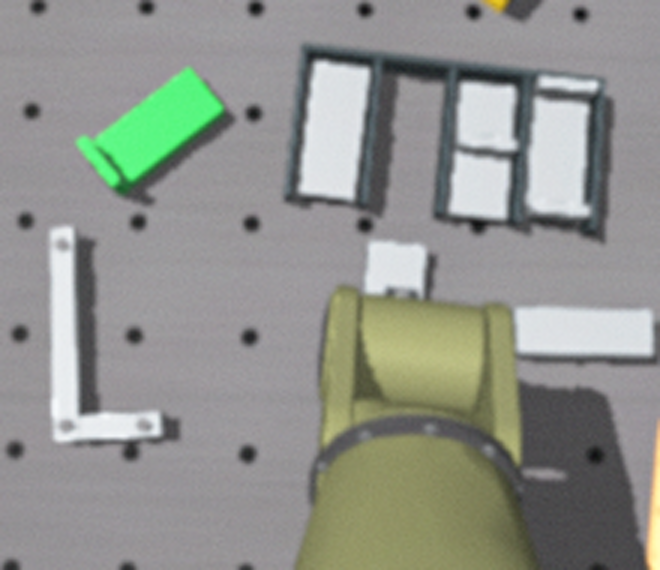

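```bash
cat >> h.py <<'E'
K=np.array([.432,.2413]); YAW=.071
D=np.array([np.cos(YAW),np.sin(YAW)]); N=np.array([-D[1],D[0]])
def S(x,y): return K+x*D+y*N
def go(xy,ang=None,rate=.1,f=None,z=.0342):
    h=r.servo_line([*xy,z],None if ang is None else att(ang),rate=rate,f_stop=f); t=r.state()['tcp_pos'][:2]-K; st(f'{h} stops-frame {(t@D).round(4)},{(t@N).round(4)}'); return h
E
python3 - <<'E'
from h import *
go(S(.035,-.045),YAW,rate=.1,f=30)
go(S(-.006,-.045),rate=.03,f=12)
t=r.state()['tcp_pos'][:2]-K; x=t@D
go(S(x,-.012),rate=.03,f=14)
p=shot('top','s3.png'); shot('scene','s3b.png')
E
python3 -c "
import cv2
b=cv2.imread('pics/s3b.png')[120:270,250:400]; cv2.imwrite('pics/s3c.png',cv2.resize(b,None,fx=4,fy=4,interpolation=2))"
```

```text
False stops-frame 0.0353,-0.0453 14.4 [0.4704 0.1986 0.0347] [ 0.7 -4.  10.8] 0.0092 32.3
True stops-frame 0.0027,-0.045 15.4 [0.4379 0.1966 0.0347] [ 3.4 -0.1 -0. ] 0.0091 31.2
True stops-frame 0.0029,-0.0222 16.2 [0.4365 0.2194 0.0347] [ 0.2 -2.1  4.2] 0.0092 32.0
```

View pics/s3c.png

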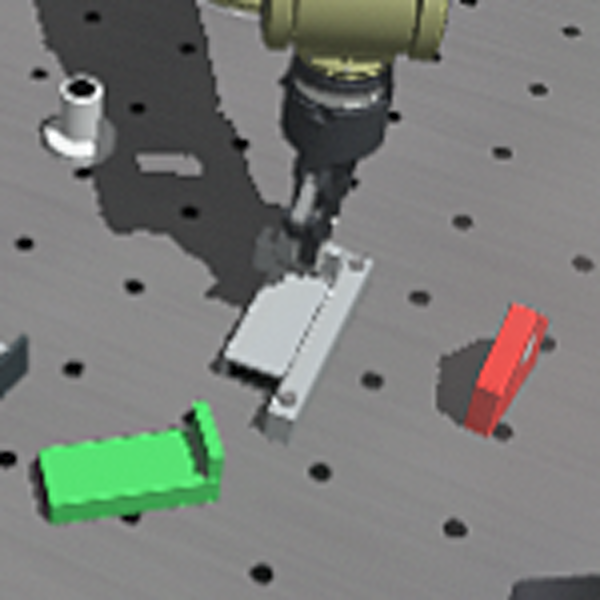

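Run:
```python
from h import *
t=r.state()['tcp_pos']
r.ungrasp(); st('open')
r.servo_line([t[0],t[1],.11],rate=.15)
r.grasp(20)
go(S(.065,-.085),rate=.25,z=.11)
go(S(.065,-.085),rate=.15,z=.014,f=15)
go(S(.065,-.045),rate=.03,z=.014,f=14)
go(S(.065,-.085),rate=.15,z=.014)
go(S(.065,-.085),rate=.25,z=.11)
go(S(.153,-.026),rate=.25,z=.11)
go(S(.153,-.026),rate=.15,z=.014,f=15)
go(S(.115,-.026),rate=.03,z=.014,f=14)
go(S(.153,-.026),rate=.15,z=.014)
go(S(.153,-.026),rate=.25,z=.15)
r.movep([.35,-.2,.25],att(0)); st()
p=shot('top','s4.png')
print('stops',stops(p))
b=lab(p,'bracket',S(.06,-.025))
if b is not None:
    print(rect(b,.018,.034),rect(b,.046,.06),S(.06,-.025),S(.005,-.025))
    q=(b[:,:2]-K); m=(b[:,2]>.018)&(b[:,2]<.034); print(np.percentile(q[m]@D,[1,99]),np.percentile(q[m]@N,[1,99]))
cv2.imwrite('pics/s4c.png',cv2.resize(cv2.imread('pics/s4.png')[120:310,100:390],None,fx=2.7,fy=2.7,interpolation=2))
p=shot('scene','s4b.png'); cv2.imwrite('pics/s4d.png',cv2.resize(cv2.imread('pics/s4b.png')[150:250,270:370],None,fx=6,fy=6,interpolation=2))
```

```text
open 17.0 [0.4367 0.2194 0.0348] [-0.5 -0.2 -0.5] 0.0853 0.0
False stops-frame 0.065,-0.0855 18.9 [0.5029 0.1607 0.1097] [-0.6  1.1  0.5] 0.0001 0.0
False stops-frame 0.0653,-0.0846 19.7 [0.5032 0.1615 0.0148] [-0.2  0.   0.7] 0.0004 0.0
True stops-frame 0.0649,-0.0606 20.6 [0.501  0.1854 0.0138] [ 0.8 -5.2  3.3] 0.0003 3.0
False stops-frame 0.0651,-0.0852 20.9 [0.5029 0.1609 0.014 ] [-0.2  1.1 -0.4] 0.0002 0.0
False stops-frame 0.0649,-0.0845 21.4 [0.5028 0.1616 0.1103] [ 0.8 -0.5 -0.4] 0.0003 0.0
False stops-frame 0.1522,-0.026 22.0 [0.5856 0.2262 0.1082] [-1.1  0.6 -0.6] -0.0002 0.0
False stops-frame 0.1535,-0.026 22.8 [0.5869 0.2263 0.0151] [-0.1  0.   0.3] -0.0 0.0
True stops-frame 0.1306,-0.0259 23.6 [0.5641 0.2247 0.0146] [4.7 1.6 4. ] 0.0003 2.5
False stops-frame 0.1528,-0.0261 23.9 [0.5863 0.2261 0.0137] [ 0.5 -0.7  1.6] -0.0003 0.0
False stops-frame 0.1522,-0.0261 24.6 [0.5857 0.2261 0.1492] [ 0.1 -0.2  0.1] -0.0001 0.0
 26.4 [ 0.3504 -0.1997  0.2498] [ 0.2 -0.2  0.2] -0.0003 0.0
stops (array([0.4311993 , 0.24189798]), np.float32(0.06892096), np.float64(-0.020293070663063253), np.float64(0.15974986755671372), np.float64(-0.06873396278031112))
[4.9360e-01 2.2220e-01 1.1580e-01 5.1100e-02 2.9736e+00 4.9690e-01
 2.2190e-01 8.4300e+02] [4.3840e-01 2.1710e-01 9.8000e-03 4.6400e-02 1.6651e+00 4.3800e-01
 2.1540e-01 8.1000e+01] [0.49362234 0.22061941] [0.43876091 0.21671769]
[0.01098302 0.1164539 ] [-0.04858774  0.00156486]
```

View pics/s4c.png

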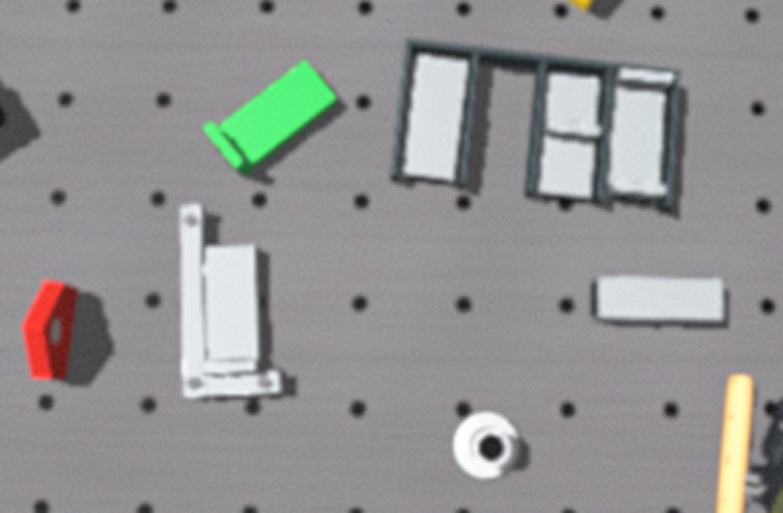

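View pics/s4d.png

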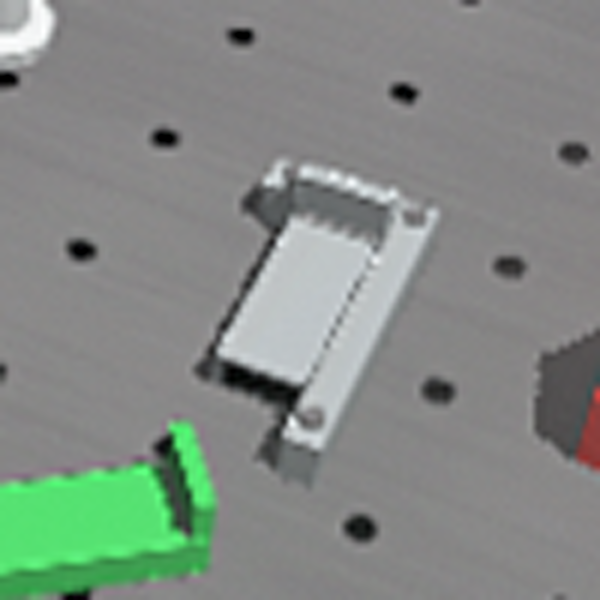

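The bracket sits in the corner in both views, but the fitted yaw is about 1° off. I'll firm it up and probe it by touch at two points on the side, then at the end.

Run:
```python
from h import *
r.movep([*S(.1,-.08),.11],att(YAW))
for x in (.1,.025):
    go(S(x,-.08),rate=.25,z=.014)
    go(S(x,-.045),rate=.03,z=.014,f=20)
    go(S(x,-.08),rate=.15,z=.014)
go(S(.025,-.08),rate=.25,z=.11)
go(S(.15,-.026),rate=.25,z=.11)
go(S(.15,-.026),rate=.15,z=.014,f=15)
go(S(.115,-.026),rate=.03,z=.014,f=20)
go(S(.15,-.026),rate=.15,z=.014)
go(S(.15,-.026),rate=.25,z=.15)
r.movep([.35,-.2,.25],att(0)); st()
p=shot('top')
b=lab(p,'bracket',S(.06,-.025)); print(rect(b,.018,.034),rect(b,.046,.06))
q=b[(b[:,2]>.018)&(b[:,2]<.034)][:,:2]; print(line(q)[1],stops(p))
```

```text
False stops-frame 0.1007,-0.0804 28.7 [0.5381 0.1683 0.0151] [0.1 0.3 0.2] -0.0003 0.0
True stops-frame 0.1,-0.061 29.5 [0.5361 0.1875 0.0139] [ 0.5 -5.9  4.6] 0.0004 3.3
False stops-frame 0.1,-0.0802 29.7 [0.5375 0.1684 0.014 ] [-0.5 -0.1 -0.9] 0.0002 0.0
False stops-frame 0.025,-0.0794 30.2 [0.4626 0.1639 0.0144] [ 1.1 -0.5  0.5] -0.0001 0.0
True stops-frame 0.025,-0.0602 30.9 [0.4612 0.183  0.0139] [ 1.6 -7.   4.9] -0.0001 3.7
False stops-frame 0.0251,-0.0801 31.2 [0.4627 0.1632 0.014 ] [0.5 0.5 1.2] 0.0003 0.0
False stops-frame 0.0249,-0.0795 31.7 [0.4625 0.1638 0.1103] [ 0.3  0.9 -0.4] 0.0 0.0
False stops-frame 0.1489,-0.0263 32.4 [0.5823 0.2257 0.1085] [-0.4  0.5 -1.1] 0.0001 0.0
False stops-frame 0.1504,-0.0259 33.2 [0.5839 0.2261 0.0151] [-0.1 -0.3 -0.4] 0.0003 0.0
True stops-frame 0.1304,-0.0259 34.0 [0.5639 0.2247 0.015 ] [3.1 0.7 3.7] 0.0002 2.5
False stops-frame 0.1498,-0.0261 34.3 [0.5833 0.2259 0.0138] [-0.1 -0.1 -0.3] -0.0002 0.0
False stops-frame 0.1492,-0.0261 35.0 [0.5827 0.2259 0.149 ] [ 0.5  0.  -1. ] 0.0001 0.0
 36.8 [ 0.3504 -0.1997  0.2498] [-0.2  0.4 -0.5] 0.0004 0.0
[4.9380e-01 2.2250e-01 1.1630e-01 5.1100e-02 3.4371e+00 4.9670e-01
 2.2180e-01 8.4000e+02] [4.3860e-01 2.1720e-01 9.9000e-03 4.6200e-02 1.0786e+00 4.3800e-01
 2.1560e-01 8.1000e+01]
[0.99829555 0.05836065] (array([0.43077722, 0.24187185]), np.float32(0.06773273), np.float64(-0.019681957510331083), np.float64(0.1596326521919331), np.float64(-0.0683273036500904))
```

```bash
python3 -c "
from station import r
print(r.finish_job())"
```

```text
the job is handed in; nothing more can be done
None
```

The end-tab bracket was slid flat into the corner of the stops, tab end against the end stop and long side along the fence; repeat touches found it seated, and I handed it in at about 37 s with the offcut set aside and nothing else touched.

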